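# Find the worn contact finger and flag its dock

### The arm

A 7-joint arm with a two-finger parallel gripper is mounted at the origin on the work surface. World frame = base frame: x ahead of the robot, y to its left, z up, the work surface at z = 0. Lengths are in mm, angles in rad, forces in N, time in s.
With the tool pointing down it reaches from about 400 to 900 mm from the base axis. Payload 5.6 kg.
Tool frame: the origin (TCP) lies midway between the tips of the shut fingers; the grasp point (between the pads) lies tcp_to_grasp behind it (tcp_to_grasp is the distance from the TCP to the grasp point, in mm); z points along the fingers, y is the line along which they close (so a half turn about z gives the same grasp; the last joint's range is limited). The gripper opens to 92 mm and grips with 3 to 60 N. Pads are 20 mm wide; open, the fingers measure 128 mm over their backs; the gripper's body (75 mm by 189 mm) begins 69 mm behind the grasp point.
Start: joints at [1.119, 0.468, -0.012, 1.603, 0.006, 1.071, -0.056], TCP at [258.341, -596.464, 214.592] pointing down, gripper open.
Joint ranges: [-2.53, 2.53], [-0.31, 2.02], [-1.57, 1.55], [0.28, 2.44], [-1.29, 4.43], [0.15, 1.84], [-2.92, 2.92]. Speed limits (rad/s): [2.57, 2.57, 3.14, 3.14, 3.14, 3.14, 3.14].

### API

Orientations are given as a unit quaternion [x, y, z, w].
In Python, from plant import * gives the robot as it stands.
- The arm moves only by the tool move_arm, never from a script. Its arguments are lists of equal length, an entry for each row: "gripper": the opening in per cent of the stroke, from 0 (shut) to 100 (fully open); "xyz": the shift along the tool's x, y, z each as a share of 0.15 m, from -1 to 1, a list of three; "dr": the turn, a rotation vector about the tool's x, y, z each as a share of 30 degrees, from -1 to 1, a list of three. A call has 1 to 10 rows; each row is the pose to reach, as a shift and turn from the pose commanded when the call began, along the tool's axes at that moment; what a row does not reach only later rows make up. A row lasts 1/12 s, in which the tool goes at most 41.7 mm and 7.16 degrees, less where a joint would pass 70% of its speed; a pose out of reach is approached as far as the arm can. A call with a number of a shift or a turn outside -1 to 1 is refused whole. A call with a gripper value outside its range is refused whole. The fingers move at their own pace and stop on an object; "force" is the grip in N (left out, the last holds). Time passes only in rows, so rows that repeat a pose let the fingers close. It gives the time, the measured TCP pose, the force, the opening and the grip force at its end, in the units of the state.
- state(): the state, without advancing time (a new reading comes with each control period).
- snapshot(name): name is "scene" or "top"; returns the picture (400x640x3 uint8, blue, green, red); there is no depth.
- get_calibration(name): a dict with "fx", "fy", "cx", "cy" (pixels), "dist" ([k1, k2, p1, p2, k3] as OpenCV has them; the pictures are not rectified), "camera_from_world" (4x4, takes a point from world to camera coordinates). Camera axes: x right, y up, looking along -z (the intrinsics and any distortion apply to the point x, -y, -z); pixel columns grow to the right and rows downward; lengths in mm; the calibration is good to about 2 mm. A picture is of the moment at which its call begins. get_calibration takes no time and is no camera call.
- close_job(): hands the job in; it is judged then, once.
Trained networks look in the newest picture that a camera, given by its name, has taken for a name from the list of things; names that differ only in an ending like _2 or _b are one class to them, and where a whole thing is asked for, a point or a joint stands for the part that bears it (a point fixed in the world has none). Each returns a list of dicts, best first, with "score" (0 to 1); they miss things now and then, are a little off and sometimes report something else, mostly with a low value. They report only what shows in the picture. A call takes as long as a camera call. They do not tell look-alikes from the thing itself.
- boxes_of(camera, thing): "position" ([column, row] in pixels, amid what is visible of it).
- mark_of(camera, thing): "position" ([column, row] in pixels: a listed point, or the origin of a listed thing).
The state is a dict: "time": time; "joints": joint angles; "qd": joint speeds; "tau": joint torques, N m; "eef_pos": TCP position; "orientation": TCP orientation; "contact_force": force on the tool from outside, world axes, zero at the start; "ft_torque": the same for the moment, N m; "width": finger opening in mm; "finger_force": force on a finger pad.
Only numpy, scipy, OpenCV 4.12 (cv2) and the standard library are available. Lean on these libraries where they do the work, as an engineer would, in place of code of your own. Each camera call takes 0.05 s, during which the arm holds its last target. There are 200 camera calls.

### The job

One of the three charging docks has a worn contact finger, clearly softer than the other two: press the finger tips down, each fully onto its stop for a moment, until you have felt which one it is, never pushing on a dock with more than 20 N. Then stand the red marker upright in that dock's pocket, seated on the pocket's floor, without driving it in hard, and let go; never flag a sound dock, and leave the green marker and everything else where it is.

Things in the scene. Friction and masses are not known exactly. Their poses are not given: they have to be found in the camera images.
- plate: aluminium plate, 160 x 300 x 10 mm, fixed flat on the table; origin: centre of its underside; x away from the robot (yaw to 0.4 rad), y left. On it three dock blocks, alike, order unknown, at y 95, 0, -95 mm: lilac/violet, 130 x 60 mm, top 30 mm over the table. A gold leaf finger runs along +x from a black clamp (x -22 to -2 mm, 34 mm wide, top 59 mm over the table)
- tip_left (a point): press point of the left block's finger: top of its 12 mm brass button when free, at plate x 55 mm, 54.5 mm over the table; fixed to the plate, axes as it. Leaf 16 mm wide, 60 mm clamp to button, springs back. A white post stops it hard after 7 to 11 mm, different for each. A sound finger takes about 0.9 N per mm, the worn one about half; this cannot be seen
- tip_middle (a point): press point of the middle block's finger: top of its 12 mm brass button when free, at plate x 55 mm, 54.5 mm over the table; fixed to the plate, axes as it. Leaf 16 mm wide, 60 mm clamp to button, springs back. A white post stops it hard after 7 to 11 mm, different for each. A sound finger takes about 0.9 N per mm, the worn one about half; this cannot be seen
- tip_right (a point): press point of the right block's finger: top of its 12 mm brass button when free, at plate x 55 mm, 54.5 mm over the table; fixed to the plate, axes as it. Leaf 16 mm wide, 60 mm clamp to button, springs back. A white post stops it hard after 7 to 11 mm, different for each. A sound finger takes about 0.9 N per mm, the worn one about half; this cannot be seen
- pocket_left (a point): marker pocket of the left block, behind the clamp at plate x -42 mm: centre of its floor, 16 mm over the table (pad down); fixed to the plate, axes as it. Square, 28 x 28 mm, violet, open to above, rim 30 mm over the table. On its floor a light sprung pad sinks 3 mm under the marker's weight
- pocket_middle (a point): marker pocket of the middle block, behind the clamp at plate x -42 mm: centre of its floor, 16 mm over the table (pad down); fixed to the plate, axes as it. Square, 28 x 28 mm, violet, open to above, rim 30 mm over the table. On its floor a light sprung pad sinks 3 mm under the marker's weight
- pocket_right (a point): marker pocket of the right block, behind the clamp at plate x -42 mm: centre of its floor, 16 mm over the table (pad down); fixed to the plate, axes as it. Square, 28 x 28 mm, violet, open to above, rim 30 mm over the table. On its floor a light sprung pad sinks 3 mm under the marker's weight
- finger_p (a joint): bend in rad of one of the three contact fingers (the letter does not tell at which place): 0 free, grows as the tip is pressed down, 0.1 rad = 6 mm of travel
- finger_q (a joint): bend in rad of one of the three contact fingers (the letter does not tell at which place): 0 free, grows as the tip is pressed down, 0.1 rad = 6 mm of travel
- finger_r (a joint): bend in rad of one of the three contact fingers (the letter does not tell at which place): 0 free, grows as the tip is pressed down, 0.1 rad = 6 mm of travel
- switch_p (a joint): sink in m of the pocket pad of the block whose finger is finger_p: 0 free, 0.003 down
- switch_q (a joint): sink in m of the pocket pad of the block whose finger is finger_q: 0 free, 0.003 down
- switch_r (a joint): sink in m of the pocket pad of the block whose finger is finger_r: 0 free, 0.003 down
- red_marker_mid (a point): the red marker, a plain upright cylinder 22 mm in diameter, 70 mm tall, foot edge chamfered 3 mm, 60 g more or less, standing loose on the table to one side of the blocks; this point is its centre, 35 mm above its foot, z along its axis
- green_marker_mid (a point): the green marker, a plain upright cylinder 22 mm in diameter, 70 mm tall, foot edge chamfered 3 mm, 60 g more or less, standing loose on the table to one side of the blocks; this point is its centre, 35 mm above its foot, z along its axis. Not needed now
- spray_mid (a point): bystander: white spray bottle, 60 mm in diameter, 170 mm tall; its centre
- driver: bystander: red-handled screwdriver lying on the table, 180 mm long; origin under its middle, x along it
- mouse: bystander: black computer mouse, 105 x 60 x 31 mm; origin at its underside
- notes: bystander: pink block of note paper, 76 x 76 x 14 mm; origin at its underside
- jar: bystander: amber jar with black cap, 52 mm in diameter, 55 mm tall; origin at its underside
- battery: bystander: dark grey battery pack, 85 x 50 x 22 mm; origin at its underside
- red_marker: the red marker itself; origin at the centre of its foot
Not all that is in view belongs to the job. Of the things that look like the red_marker, take the one that is farthest to the robot's right at the start.

How it is judged:
By the outcome, as a careful person would: the job done as asked, in the order asked, and still so for the second after the job is handed in, with the robot touching nothing.
It also fails if it takes over 72 s, if anything falls off the work surface, if the arm or the gripper's body presses on something with over 40 N, if the wrist force passes 120 N, or if a joint passes its speed limit or range.

## Working session

There is one attempt and no reset: what is moved stays moved. The work goes in short steps, Python scripts to look and compute and a tool call to move; the robot and the scene stay as the last step left them, time stands still between calls to the robot, and variables do not carry over. Pictures are saved under pics/ and viewed, at most 10 in all, crops included, and the job is handed in when it is done.

Besides the shell and the picture viewer there is one more tool, called after "Call:" as name(argument=value, ...), one argument or row to a line, values as JSON. move_arm: Moves the arm, as the interface text tells. Shift numbers are shares of 0.15 m and turn numbers shares of 30 degrees, none past 1 either way. Its arguments: {"type":"object","properties":{"gripper":{"type":"array"},"xyz":{"type":"array"},"dr":{"type":"array"},"force":{"type":"number"}},"required":["gripper","xyz","dr"]}

```bash
ls; mkdir -p pics
python3 - <<'E'
from plant import *
import cv2
for n in ("scene","top"):
    cv2.imwrite(f"pics/{n}0.png",snapshot(n)); c=get_calibration(n); print(n,c)
print(state())
for n in ("scene","top"):
  for t in ("plate","red_marker_mid","red_marker","tip_left","tip_middle","tip_right","pocket_left","pocket_middle","pocket_right","green_marker_mid"):
    print(n,t,[(round(d["score"],2),[round(v,1) for v in d["position"]]) for d in mark_of(n,t)][:4])
E
```

```text
pics
scene {'fx': 419.26234545996743, 'fy': 419.26234545996743, 'cx': 323.2920430682198, 'cy': 190.9569916264205, 'dist': array([-0.07118207,  0.        ,  0.        ,  0.        ,  0.        ]), 'camera_from_world': array([[ 7.50838505e-01,  6.60442783e-01, -7.54118811e-03,
        -4.24812285e+02],
       [-4.65361501e-01,  5.37089506e-01,  7.03543557e-01,
         1.56761815e+02],
       [ 4.68700558e-01, -5.24738213e-01,  7.10612127e-01,
        -1.28352250e+03],
       [ 0.00000000e+00,  0.00000000e+00,  0.00000000e+00,
         1.00000000e+00]])}
top {'fx': 408.35744793729305, 'fy': 408.35744793729305, 'cx': 318.25919100859005, 'cy': 191.20080462035872, 'dist': array([-0.0917209,  0.       ,  0.       ,  0.       ,  0.       ]), 'camera_from_world': array([[ 1.46556470e-02, -9.99487039e-01,  2.84758054e-02,
         6.04864285e+00],
       [ 9.93599037e-01,  1.77477446e-02,  1.11561514e-01,
        -5.26961493e+02],
       [-1.12009668e-01,  2.66585266e-02,  9.93349464e-01,
        -1.23690752e+03],
       [ 0.00000000e+00,  0.00000000e+00,  0.00000000e+00,
         1.00000000e
[... 1193 characters left out ...]
, 228.1])]
scene pocket_right [(0.71, [251.6, 248.0])]
scene green_marker_mid [(0.44, [376.3, 139.6])]
top plate [(0.71, [343.4, 188.7])]
top red_marker_mid [(0.56, [447.5, 211.7]), (0.54, [425.8, 176.1]), (0.43, [422.7, 225.6]), (0.41, [421.6, 201.7])]
top red_marker [(0.56, [444.0, 212.5]), (0.54, [418.9, 206.3]), (0.45, [419.7, 180.7]), (0.44, [422.8, 228.2])]
top tip_left [(0.96, [326.0, 163.4]), (0.35, [256.2, 121.1])]
top tip_middle [(0.58, [350.3, 174.4])]
top tip_right [(0.83, [384.3, 185.1])]
top pocket_left [(0.97, [314.5, 192.7])]
top pocket_middle [(0.61, [341.7, 201.6])]
top pocket_right [(0.6, [371.1, 216.4]), (0.5, [430.9, 154.4])]
top green_marker_mid [(0.51, [208.0, 208.8])]
```

```bash
cat > h.py <<'E'
from plant import *
import numpy as np, cv2
from scipy.optimize import least_squares
from scipy.spatial.transform import Rotation as R
C={n:get_calibration(n) for n in ("scene","top")}
F=np.diag([1,-1,-1.])
def KM(n):
    c=C[n]; return np.array([[c["fx"],0,c["cx"]],[0,c["fy"],c["cy"]],[0,0,1.]]),c["dist"],F@c["camera_from_world"][:3,:3],F@c["camera_from_world"][:3,3]
def proj(n,P):
    K,d,r,t=KM(n); return cv2.projectPoints(np.float64(P).reshape(-1,1,3),cv2.Rodrigues(r)[0],t,K,d)[0].reshape(-1,2)
def hit(n,uv,z):
    K,d,r,t=KM(n); q=cv2.undistortPoints(np.float64(uv).reshape(-1,1,2),K,d).reshape(-1,2)
    D=np.c_[q,np.ones(len(q))]@r; o=-r.T@t; return o+D*((z-o[2])/D[:,2])[:,None]
E
python3 - <<'E'
from h import *
P0={"tip_left":(55,95,54.5),"tip_middle":(55,0,54.5),"tip_right":(55,-95,54.5),"pocket_left":(-42,95,16),"pocket_middle":(-42,0,16),"pocket_right":(-42,-95,16),"plate":(0,0,0)}
ob=[("scene","plate",(291.8,245.1)),("scene","tip_left",(337,235.7)),("scene","tip_middle",(300.9,248.4)),("scene","tip_right",(261,267.8)),("scene","pocket_left",(320.2,214.2)),("scene","pocket_middle",(285,228.1)),("scene","pocket_right",(251.6,248)),
("top","plate",(343.4,188.7)),("top","tip_left",(326,163.4)),("top","tip_middle",(350.3,174.4)),("top","tip_right",(384.3,185.1)),("top","pocket_left",(314.5,192.7)),("top","pocket_middle",(341.7,201.6)),("top","pocket_right",(371.1,216.4))]
def W(p,q): c,s=np.cos(p[2]),np.sin(p[2]); return [p[0]+c*q[0]-s*q[1],p[1]+s*q[0]+c*q[1],q[2]]
f=lambda p:np.concatenate([proj(n,W(p,P0[t]))[0]-o for n,t,o in ob])
s=least_squares(f,[540,-60,-.3],loss="soft_l1"); print(s.x,f(s.x).round(1))
for n,L in (("scene",[(162.5,314.3),(199.8,296.6),(180.1,277.9)]),("top",[(447.5,211.7),(425.8,176.1),(422.7,225.6),(421.6,201.7)])): print(n,hit(n,L,35).round(0).tolist())
a,b=cv2.imread("pics/scene0.png"),cv2.imread("pics/top0.png")
cv2.imwrite("pics/a.png",cv2.resize(a[100:375,90:460],None,fx=2.1,fy=2.1,interpolation=3)); cv2.imwrite("pics/b.png",cv2.resize(b[90:290,190:480],None,fx=2.7,fy=2.7,interpolation=3))
E
```

```text
[ 5.31519641e+02 -7.43893830e+01 -3.61576695e-01] [ 0.   0.8  1.4 -3.2 -0.1  0.  -0.2 -2.5 -1.2  1.3 -0.9  1.4 -4.5 -3.7
  2.6  2.6 -0.7 -2.1  3.8 -1.7 -1.4 -1.  -1.1 -0.8 -0.   1.5 -1.2 -2.2]
scene [[476.0, -389.0, 35.0], [500.0, -313.0, 35.0], [431.0, -313.0, 35.0]]
top [[469.0, -391.0, 35.0], [580.0, -323.0, 35.0], [425.0, -311.0, 35.0], [499.0, -308.0, 35.0]]
```

View pics/a.png

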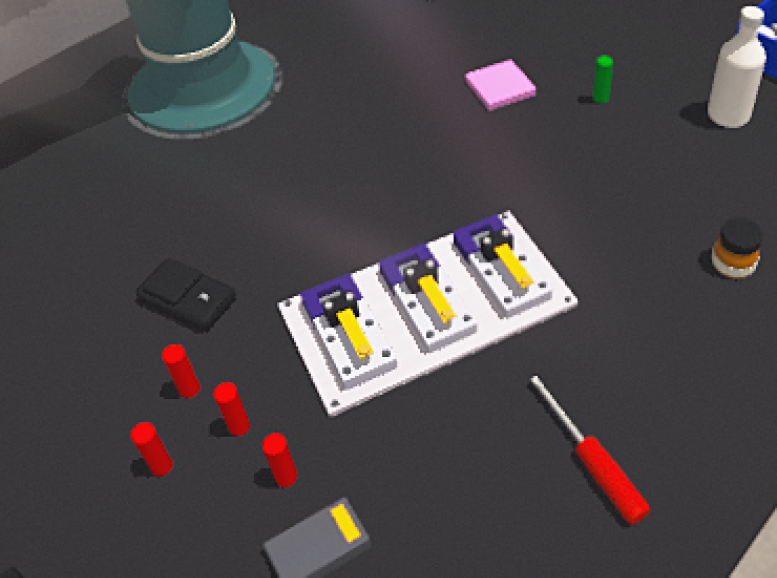

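View pics/b.png

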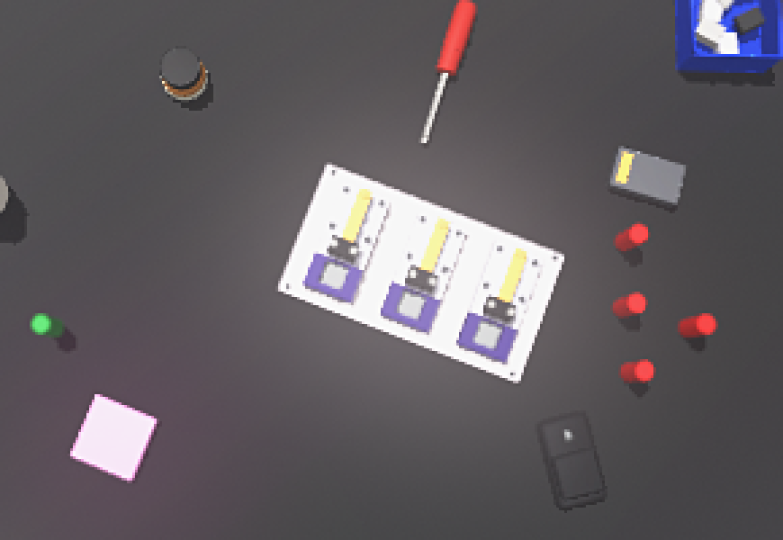

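Red candidates (top picture): (447,212), (424,177), (423,226), (422,202); the green one (205,209) is out. The first one, world about (472,-390), has the most negative y and so is the farthest right. Next I refine the poses and confirm with a crop.

```bash
cat > ref.py <<'E'
from h import *
import plant
print([k for k in dir(plant) if not k.startswith("_")], getattr(plant,"tcp_to_grasp",None))
I={n:cv2.imread(f"pics/{n}0.png") for n in C}
a=np.linspace(0,2*np.pi,24,endpoint=False)
def W(p,q): q=np.float64(q); c,s=np.cos(p[2]),np.sin(p[2]); return np.c_[p[0]+c*q[:,0]-s*q[:,1],p[1]+s*q[:,0]+c*q[:,1],q[:,2]]
Q=np.float64([(80,150,10),(80,-150,10),(-80,-150,10),(-80,150,10)])
def corners(n):
    p=proj(n,W([531,-74,-.36],Q)); 
    g=cv2.cvtColor(I[n],cv2.COLOR_BGR2GRAY); roi=np.zeros_like(g); cv2.fillConvexPoly(roi,(p.mean(0)+(p-p.mean(0))*1.15).astype(int),255)
    m=((g>120)&(roi>0)).astype(np.uint8); m=cv2.morphologyEx(m,cv2.MORPH_OPEN,np.ones((3,3)))
    h=cv2.convexHull(cv2.findNonZero(m)).reshape(-1,2).astype(float)
    def area(v): v=v.reshape(4,2); return v
    # fit lines to hull points near each side
    hp=np.array(cv2.findContours(cv2.drawContours(np.zeros_like(g),[h.astype(int).reshape(-1,1,2)],-1,255,-1),0,cv2.CHAIN_APPROX_NONE)[0][0]).reshape(-1,2).astype(float)
    L=[]
    for i in range(4):
        A,B=p[i],p[(i+1)%4]; d=(B-A)/np.linalg.norm(B-A); t=(hp-A)@d/np.linalg.norm(B-A); e=(hp-A)@[-d[1],d[0]]
        s=hp[(t>.1)&(t<.9)&(abs(e)<7)]; vx,vy,x,y=cv2.fitLine(s.astype(np.float32),cv2.DIST_HUBER,0,.01,.01).ravel(); L.append(np.cross([x,y,1],[x+vx,y+vy,1]))
    o=[np.cross(L[i-1],L[i]) for i in range(4)]; return np.array([v[:2]/v[2] for v in o])
ob={n:corners(n) for n in C}
for S in (["scene"],["top"],["scene","top"]):
    f=lambda p:np.concatenate([(proj(n,W(p,Q))-ob[n]).ravel() for n in S]); s=least_squares(f,[531,-74,-.36]); print(S,s.x.round(3),f(s.x).round(1))
def cyl(x,y): return np.vstack([np.c_[x+r*np.cos(a),y+r*np.sin(a),np.full(24,z)] for r,z in((11,70),(11,3),(8,0))])
def cen(n,c):
    h=cv2.convexHull(proj(n,cyl(*c)).astype(np.float32)); M=cv2.moments(h); return np.array([M["m10"],M["m01"]])/M["m00"]
cs={}
for n,s in(("scene",(162,314)),("top",(447,212))):
    b,g,r=[I[n][...,i].astype(int) for i in range(3)]; m=((r>90)&(g<70)&(b<70)).astype(np.uint8)
    k,l,st,ce=cv2.connectedComponentsWithStats(m); i=1+np.argmin(np.linalg.norm(ce[1:]-s,axis=1)); cs[n]=ce[i]; print(n,ce[i],st[i])
for S in (["scene"],["top"],["scene","top"]):
    f=lambda c:np.concatenate([cen(n,c)-cs[n] for n in S]); s=least_squares(f,[472,-390],diff_step=1e-3); print(S,s.x.round(1),f(s.x).round(1))
cv2.imwrite("pics/c.png",cv2.resize(I["top"][150:250,400:480],None,fx=5,fy=5,interpolation=3))
E
python3 ref.py
```

```text
['IKError', 'boxes_of', 'close_job', 'get_calibration', 'mark_of', 'snapshot', 'state', 'tcp_to_grasp'] 18.700000000000003
['scene'] [ 5.37152e+02 -7.36850e+01 -3.53000e-01] [-0.2 -0.2 -0.3 -0.6  0.4  0.8  0.2  0.2]
['top'] [ 5.33489e+02 -7.31380e+01 -3.55000e-01] [ 0.2  0.6 -0.8  0.4 -0.1 -0.6  0.6 -0.3]
['scene', 'top'] [ 5.35619e+02 -7.33030e+01 -3.54000e-01] [-0.6 -0.7 -0.7 -1.1  0.1  0.4 -0.1 -0.2  0.2 -0.  -0.7 -0.4 -0.  -1.3
  0.7 -0.9]
scene [162.01607717 313.2733119 ] [152 301  21  26 311]
top [447.1627907  210.26744186] [441 206  15   9  86]
['scene'] [ 475.4 -388.5] [0. 0.]
['top'] [ 473.1 -388.3] [-0.  0.]
['scene', 'top'] [ 474.5 -388.4] [-0.2 -0.3  0.  -0.4]
```

View pics/c.png

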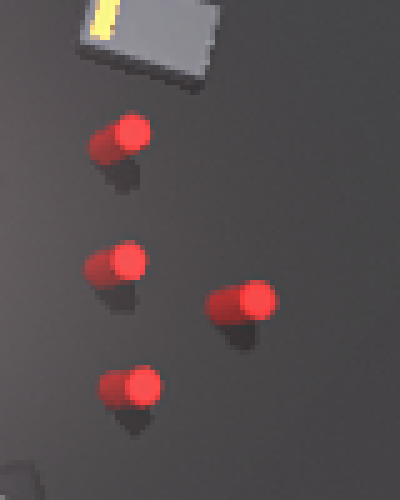

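The crop shows four standing red markers. The one at crop (243,303), top (447,211), world (474,-388), is the farthest right, so it is the one to take. Plate is at (535.5,-73.4), yaw -0.354. Next, over to the right tip.

Call:
move_arm(
  gripper=[0,0,0,0,0],
  xyz=[
    [1,-0.6,0],
    [1,-0.6,0],
    [1,-0.6,0],
    [1,-0.6,0],
    [1,-0.6,0],
  ],
  dr=[
    [0,0,0],
    [0,0,0],
    [0,0,0],
    [0,0,0],
    [0,0,0],
  ],
  force=20,
)

```text
time: 1.52
eef_pos: [365.7, -447.4, 214.9]
orientation: [0.978, 0.208, 0.002, -0.001]
contact_force: [0.6, 0.5, 1.3]
width: 61.2
finger_force: 0.0
```

Call:
move_arm(
  gripper=[0,0,0,0,0],
  xyz=[
    [1,-0.6,0],
    [1,-0.6,0],
    [1,-0.6,0],
    [1,-0.6,0],
    [1,-0.6,0],
  ],
  dr=[
    [0,0,0],
    [0,0,0],
    [0,0,0],
    [0,0,0],
    [0,0,0],
  ],
)

```text
time: 1.93
eef_pos: [466.8, -304.8, 215.0]
orientation: [0.978, 0.208, 0.002, -0.001]
contact_force: [0.7, -0.3, 0.3]
width: 27.4
finger_force: 0.0
```

Call:
move_arm(
  gripper=[0,0,0,0,0,0],
  xyz=[
    [0.9,-0.55,0],
    [0.9,-0.55,0],
    [0.9,-0.55,0],
    [0.9,-0.55,0],
    [0.9,-0.55,0],
    [0.9,-0.55,0],
  ],
  dr=[
    [0,0,1],
    [0,0,1],
    [0,0,1],
    [0,0,1],
    [0,0,1],
    [0,0,1],
  ],
)

```text
time: 2.43
eef_pos: [554.6, -179.7, 214.5]
orientation: [0.998, -0.055, 0.0, -0.0]
contact_force: [0.2, -0.5, 0.4]
width: 0.5
finger_force: 0.0
```

```bash
cat >> h.py <<'E'
PL=(535.5,-73.4,-.354)
def wp(x,y,z): c,s=np.cos(PL[2]),np.sin(PL[2]); return np.array([PL[0]+c*x-s*y,PL[1]+s*x+c*y,z])
def to(P,yaw=-.354):
    s=state(); r=R.from_quat(s["orientation"]); d=r.inv().apply(np.array(P)-s["eef_pos"])/150
    T=R.from_matrix(np.array([[np.cos(yaw),np.sin(yaw),0],[np.sin(yaw),-np.cos(yaw),0],[0,0,-1]]))
    print("t",round(s["time"],2),"pos",s["eef_pos"].round(1),"F",s["contact_force"].round(2),"w",round(s["width"],1),"shift",d.round(3),"dr",((r.inv()*T).as_rotvec()/np.radians(30)).round(3))
E
python3 -c "
from h import *
to(wp(55,-95,75))"
```

```text
t 2.43 pos [ 554.6 -179.7  214.5] F [ 0.2  -0.53  0.4 ] w 0.5 shift [-0.002  0.014  0.93 ] dr [-0.001 -0.     0.465]
```

Call:
move_arm(
  gripper=[0,0,0,0,0,0,0],
  xyz=[
    [0,0.01,0.93],
    [0,0.01,0.93],
    [0,0.01,0.93],
    [0,0.01,0.93],
    [0,0.01,0.93],
    [0,0.01,0.93],
    [0,0.01,0.93],
  ],
  dr=[
    [0,0,0.46],
    [0,0,0.46],
    [0,0,0.46],
    [0,0,0.46],
    [0,0,0.46],
    [0,0,0.46],
    [0,0,0.46],
  ],
)

```text
time: 3.02
eef_pos: [553.9, -185.7, 76.7]
orientation: [0.984, -0.177, 0.001, 0.0]
contact_force: [-0.0, 0.2, 1.0]
width: 0.8
finger_force: 0.0
```

```bash
python3 -c "
from h import *
to(wp(55,-95,56.5))
cv2.imwrite('pics/d.png',cv2.resize(snapshot('scene')[200:350,190:390],None,fx=3.5,fy=3.5,interpolation=3))"
```

```text
t 3.02 pos [ 553.9 -185.7   76.7] F [-0.04  0.15  0.98] w 0.8 shift [-0.009 -0.026  0.135] dr [ 0.    -0.005 -0.005]
```

View pics/d.png

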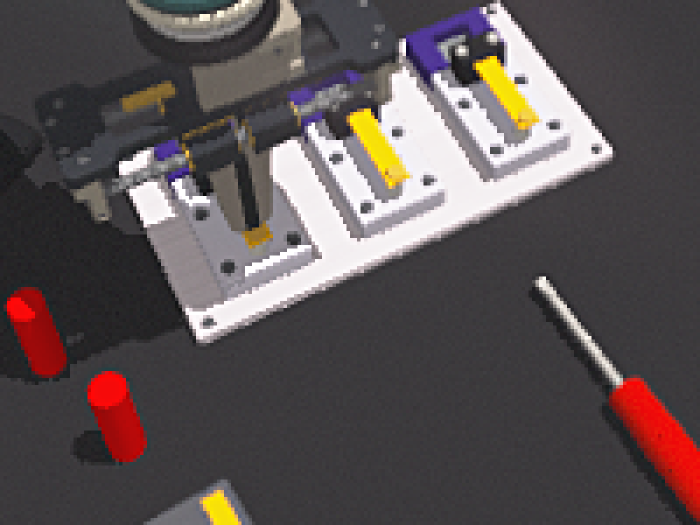

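The gripper stands over the right block's button at crop (257,240). I'll approach to just above it.

Call:
move_arm(
  gripper=[0,0,0,0],
  xyz=[
    [-0.01,-0.025,0.06],
    [-0.01,-0.025,0.12],
    [-0.01,-0.025,0.12],
    [-0.01,-0.025,0.12],
  ],
  dr=[
    [0,0,0],
    [0,0,0],
    [0,0,0],
    [0,0,0],
  ],
)

```text
time: 3.4
eef_pos: [552.5, -179.9, 56.6]
orientation: [0.984, -0.177, -0.001, -0.0]
contact_force: [0.3, 0.4, 1.1]
width: 0.5
finger_force: 0.0
```

```bash
python3 -c "
from h import *
to(wp(55,-95,51.5))"
```

```text
t 3.4 pos [ 552.5 -179.9   56.6] F [0.34 0.37 1.06] w 0.5 shift [0.014 0.007 0.034] dr [ 0.     0.002 -0.002]
```

Call:
move_arm(
  gripper=[0,0,0,0],
  xyz=[
    [0.01,0.005,0.015],
    [0.01,0.005,0.025],
    [0.01,0.005,0.035],
    [0.01,0.005,0.035],
  ],
  dr=[
    [0,0,0],
    [0,0,0],
    [0,0,0],
    [0,0,0],
  ],
)

```text
time: 3.73
eef_pos: [554.6, -181.6, 52.1]
orientation: [0.984, -0.177, 0.001, 0.0]
contact_force: [0.6, 0.8, 3.4]
width: 0.5
finger_force: 1.5
```

Call:
move_arm(
  gripper=[0,0,0],
  xyz=[
    [0,0,0.013],
    [0,0,0.013],
    [0,0,0.013],
  ],
  dr=[
    [0,0,0],
    [0,0,0],
    [0,0,0],
  ],
)

```text
time: 3.98
eef_pos: [554.6, -181.6, 50.3]
orientation: [0.984, -0.177, 0.001, 0.0]
contact_force: [-0.1, -0.7, 4.8]
width: 0.3
finger_force: 2.4
```

```bash
python3 -c "
from h import *
to(wp(55,-95,51.5))"
```

```text
t 3.98 pos [ 554.6 -181.6   50.3] F [-0.1  -0.73  4.84] w 0.3 shift [-0.003  0.001 -0.008] dr [ 0.    -0.002 -0.003]
```

Call:
move_arm(
  gripper=[0,0,0],
  xyz=[
    [0,0,0.013],
    [0,0,0.013],
    [0,0,0.013],
  ],
  dr=[
    [0,0,0],
    [0,0,0],
    [0,0,0],
  ],
)

```text
time: 4.23
eef_pos: [554.6, -181.6, 48.5]
orientation: [0.984, -0.177, 0.001, 0.0]
contact_force: [0.4, -0.3, 6.8]
width: 0.6
finger_force: 3.3
```

Call:
move_arm(
  gripper=[0,0,0],
  xyz=[
    [0,0,0.007],
    [0,0,0.007],
    [0,0,0.007],
  ],
  dr=[
    [0,0,0],
    [0,0,0],
    [0,0,0],
  ],
)

```text
time: 4.48
eef_pos: [554.6, -181.6, 47.6]
orientation: [0.984, -0.177, 0.001, 0.0]
contact_force: [0.3, 0.9, 7.6]
width: 0.4
finger_force: 3.7
```

Call:
move_arm(
  gripper=[0,0,0],
  xyz=[
    [0,0,0.006],
    [0,0,0.006],
    [0,0,0.006],
  ],
  dr=[
    [0,0,0],
    [0,0,0],
    [0,0,0],
  ],
)

```text
time: 4.73
eef_pos: [554.6, -181.6, 46.8]
orientation: [0.984, -0.177, 0.001, 0.0]
contact_force: [-0.6, -0.3, 8.1]
width: 0.3
finger_force: 4.2
```

Call:
move_arm(
  gripper=[0,0],
  xyz=[
    [0,0,0.004],
    [0,0,0.004],
  ],
  dr=[
    [0,0,0],
    [0,0,0],
  ],
)

```text
time: 4.9
eef_pos: [554.6, -181.6, 46.2]
orientation: [0.984, -0.177, 0.001, 0.0]
contact_force: [-1.2, 0.2, 8.0]
width: 0.5
finger_force: 4.4
```

Call:
move_arm(
  gripper=[0,0,0],
  xyz=[
    [0,0,0.005],
    [0,0,0.005],
    [0,0,0.005],
  ],
  dr=[
    [0,0,0],
    [0,0,0],
    [0,0,0],
  ],
)

```text
time: 5.15
eef_pos: [554.5, -181.5, 45.6]
orientation: [0.984, -0.177, 0.0, 0.0]
contact_force: [-1.4, 0.8, 9.7]
width: 0.3
finger_force: 4.8
```

Call:
move_arm(
  gripper=[0,0,0],
  xyz=[
    [0,0,0.004],
    [0,0,0.004],
    [0,0,0.004],
  ],
  dr=[
    [0,0,0],
    [0,0,0],
    [0,0,0],
  ],
)

```text
time: 5.4
eef_pos: [554.5, -181.5, 45.1]
orientation: [0.984, -0.177, 0.0, 0.0]
contact_force: [-1.5, 0.4, 10.4]
width: 0.7
finger_force: 5.1
```

Call:
move_arm(
  gripper=[0,0,0],
  xyz=[
    [0,0,0.005],
    [0,0,0.005],
    [0,0,0.005],
  ],
  dr=[
    [0,0,0],
    [0,0,0],
    [0,0,0],
  ],
)

```text
time: 5.65
eef_pos: [554.5, -181.5, 44.5]
orientation: [0.984, -0.177, 0.0, 0.0]
contact_force: [-2.2, 1.2, 10.2]
width: 0.4
finger_force: 5.4
```

Call:
move_arm(
  gripper=[0,0,0],
  xyz=[
    [0,0,0.004],
    [0,0,0.004],
    [0,0,0.004],
  ],
  dr=[
    [0,0,0],
    [0,0,0],
    [0,0,0],
  ],
)

```text
time: 5.9
eef_pos: [554.5, -181.5, 44.3]
orientation: [0.984, -0.177, 0.0, 0.0]
contact_force: [-2.5, 0.8, 14.2]
width: 0.3
finger_force: 7.1
```

Right finger is on its stop (about 1 N/mm, so sound). On to the middle one.

Call:
move_arm(
  gripper=[0,0,0,0,0,0,0,0,0],
  xyz=[
    [0,0,-0.1],
    [0,0,-0.2],
    [0,-0.633,-0.2],
    [0,-0.633,-0.2],
    [0,-0.633,-0.2],
    [0,-0.633,-0.2],
    [0,-0.633,-0.1],
    [0,-0.633,-0.09],
    [0,-0.633,-0.09],
  ],
  dr=[
    [0,0,0],
    [0,0,0],
    [0,0,0],
    [0,0,0],
    [0,0,0],
    [0,0,0],
    [0,0,0],
    [0,0,0],
    [0,0,0],
  ],
)

```text
time: 6.65
eef_pos: [585.5, -93.3, 55.0]
orientation: [0.984, -0.177, -0.002, 0.0]
contact_force: [-0.9, -0.1, 0.4]
width: 0.0
finger_force: 0.0
```

```bash
python3 -c "
from h import *
to(wp(55,0,51))"
```

```text
t 6.65 pos [585.5 -93.3  55. ] F [-0.86 -0.11  0.37] w 0.0 shift [ 0.008 -0.009  0.027] dr [ 0.003  0.006 -0.005]
```

Call:
move_arm(
  gripper=[0,0,0,0],
  xyz=[
    [0.005,-0.005,0.015],
    [0.005,-0.005,0.027],
    [0.005,-0.005,0.027],
    [0.005,-0.005,0.027],
  ],
  dr=[
    [0,0,0],
    [0,0,0],
    [0,0,0],
    [0,0,0],
  ],
)

```text
time: 6.98
eef_pos: [587.9, -92.9, 52.5]
orientation: [0.984, -0.177, -0.0, 0.0]
contact_force: [-0.9, -1.0, 2.6]
width: 0.8
finger_force: 1.4
```

Call:
move_arm(
  gripper=[0,0,0],
  xyz=[
    [0,0,0.013],
    [0,0,0.013],
    [0,0,0.013],
  ],
  dr=[
    [0,0,0],
    [0,0,0],
    [0,0,0],
  ],
)

```text
time: 7.23
eef_pos: [588.2, -92.6, 50.5]
orientation: [0.984, -0.177, 0.0, 0.0]
contact_force: [-1.1, -3.4, 4.8]
width: 0.3
finger_force: 2.4
```

Call:
move_arm(
  gripper=[0,0,0],
  xyz=[
    [0,0,0.006],
    [0,0,0.006],
    [0,0,0.006],
  ],
  dr=[
    [0,0,0],
    [0,0,0],
    [0,0,0],
  ],
)

```text
time: 7.48
eef_pos: [588.2, -92.6, 49.6]
orientation: [0.984, -0.177, 0.0, 0.0]
contact_force: [-1.2, -2.5, 5.6]
width: 0.5
finger_force: 2.9
```

Call:
move_arm(
  gripper=[0,0,0],
  xyz=[
    [0,0,0.009],
    [0,0,0.009],
    [0,0,0.009],
  ],
  dr=[
    [0,0,0],
    [0,0,0],
    [0,0,0],
  ],
)

```text
time: 7.73
eef_pos: [588.2, -92.6, 48.5]
orientation: [0.984, -0.177, 0.0, 0.0]
contact_force: [-3.5, -1.9, 7.2]
width: 0.4
finger_force: 3.5
```

Call:
move_arm(
  gripper=[0,0,0],
  xyz=[
    [0,0,0.005],
    [0,0,0.005],
    [0,0,0.005],
  ],
  dr=[
    [0,0,0],
    [0,0,0],
    [0,0,0],
  ],
)

```text
time: 7.98
eef_pos: [588.2, -92.5, 47.8]
orientation: [0.984, -0.177, 0.0, 0.0]
contact_force: [-2.3, -3.0, 7.6]
width: 0.7
finger_force: 3.9
```

Call:
move_arm(
  gripper=[0,0,0],
  xyz=[
    [0,0,0.005],
    [0,0,0.005],
    [0,0,0.005],
  ],
  dr=[
    [0,0,0],
    [0,0,0],
    [0,0,0],
  ],
)

```text
time: 8.23
eef_pos: [588.2, -92.6, 47.5]
orientation: [0.984, -0.177, 0.0, 0.0]
contact_force: [-3.5, -2.7, 10.3]
width: 0.7
finger_force: 5.5
```

Call:
move_arm(
  gripper=[0,0,0],
  xyz=[
    [0,0,0.004],
    [0,0,0.004],
    [0,0,0.004],
  ],
  dr=[
    [0,0,0],
    [0,0,0],
    [0,0,0],
  ],
)

```text
time: 8.48
eef_pos: [588.3, -92.6, 47.4]
orientation: [0.984, -0.177, 0.0, 0.0]
contact_force: [-4.5, -2.4, 14.0]
width: 0.8
finger_force: 7.2
```

Middle is on its stop, with the same slope as the right one, so it is sound too. Now the left.

Call:
move_arm(
  gripper=[0,0,0,0,0,0,0,0,0],
  xyz=[
    [0,0,-0.1],
    [0,0,-0.2],
    [0,-0.633,-0.2],
    [0,-0.633,-0.2],
    [0,-0.633,-0.2],
    [0,-0.633,-0.2],
    [0,-0.633,-0.1],
    [0,-0.633,-0.07],
    [0,-0.633,-0.07],
  ],
  dr=[
    [0,0,0],
    [0,0,0],
    [0,0,0],
    [0,0,0],
    [0,0,0],
    [0,0,0],
    [0,0,0],
    [0,0,0],
    [0,0,0],
  ],
)

```text
time: 9.23
eef_pos: [619.6, -3.8, 54.6]
orientation: [0.984, -0.177, -0.002, 0.0]
contact_force: [-0.1, 0.8, 0.2]
width: 0.4
finger_force: 0.0
```

```bash
python3 -c "
from h import *
to(wp(55,95,51))"
```

```text
t 9.23 pos [619.6  -3.8  54.6] F [-0.08  0.8   0.18] w 0.4 shift [ 0.002 -0.004  0.024] dr [ 0.003  0.006 -0.005]
```

Call:
move_arm(
  gripper=[0,0,0,0],
  xyz=[
    [0,0,0.015],
    [0,0,0.025],
    [0,0,0.025],
    [0,0,0.025],
  ],
  dr=[
    [0,0,0],
    [0,0,0],
    [0,0,0],
    [0,0,0],
  ],
)

```text
time: 9.57
eef_pos: [621.3, -3.5, 52.9]
orientation: [0.984, -0.177, 0.0, 0.0]
contact_force: [-0.3, -0.5, 1.6]
width: 0.5
finger_force: 0.5
```

Call:
move_arm(
  gripper=[0,0,0],
  xyz=[
    [0,0,0.013],
    [0,0,0.013],
    [0,0,0.013],
  ],
  dr=[
    [0,0,0],
    [0,0,0],
    [0,0,0],
  ],
)

```text
time: 9.82
eef_pos: [621.5, -3.3, 50.9]
orientation: [0.984, -0.177, 0.0, 0.0]
contact_force: [0.6, -2.1, 2.3]
width: 0.3
finger_force: 1.0
```

Call:
move_arm(
  gripper=[0,0,0],
  xyz=[
    [0,0,0.012],
    [0,0,0.012],
    [0,0,0.012],
  ],
  dr=[
    [0,0,0],
    [0,0,0],
    [0,0,0],
  ],
)

```text
time: 10.07
eef_pos: [621.5, -3.2, 49.0]
orientation: [0.984, -0.177, 0.0, 0.0]
contact_force: [0.3, -1.0, 2.9]
width: 0.4
finger_force: 1.5
```

Left is about 0.5 N/mm, so it is the worn one. I'll take it to its stop too.

Call:
move_arm(
  gripper=[0,0,0],
  xyz=[
    [0,0,0.009],
    [0,0,0.009],
    [0,0,0.009],
  ],
  dr=[
    [0,0,0],
    [0,0,0],
    [0,0,0],
  ],
)

```text
time: 10.32
eef_pos: [621.4, -3.2, 47.6]
orientation: [0.984, -0.177, 0.0, 0.0]
contact_force: [0.6, -1.2, 4.6]
width: 0.5
finger_force: 1.8
```

Call:
move_arm(
  gripper=[0,0,0],
  xyz=[
    [0,0,0.005],
    [0,0,0.005],
    [0,0,0.005],
  ],
  dr=[
    [0,0,0],
    [0,0,0],
    [0,0,0],
  ],
)

```text
time: 10.57
eef_pos: [621.4, -3.1, 46.8]
orientation: [0.984, -0.177, 0.0, 0.0]
contact_force: [-0.4, -3.2, 4.4]
width: 0.9
finger_force: 2.0
```

Call:
move_arm(
  gripper=[0,0,0],
  xyz=[
    [0,0,0.005],
    [0,0,0.005],
    [0,0,0.005],
  ],
  dr=[
    [0,0,0],
    [0,0,0],
    [0,0,0],
  ],
)

```text
time: 10.82
eef_pos: [621.3, -3.1, 46.0]
orientation: [0.984, -0.177, 0.0, 0.0]
contact_force: [0.7, -2.8, 4.8]
width: 0.4
finger_force: 2.2
```

Call:
move_arm(
  gripper=[0,0,0],
  xyz=[
    [0,0,0.005],
    [0,0,0.005],
    [0,0,0.005],
  ],
  dr=[
    [0,0,0],
    [0,0,0],
    [0,0,0],
  ],
)

```text
time: 11.07
eef_pos: [621.4, -3.1, 45.7]
orientation: [0.984, -0.177, 0.0, 0.0]
contact_force: [-0.7, -2.9, 7.3]
width: 0.8
finger_force: 3.5
```

Call:
move_arm(
  gripper=[0,0,0],
  xyz=[
    [0,0,0.005],
    [0,0,0.005],
    [0,0,0.005],
  ],
  dr=[
    [0,0,0],
    [0,0,0],
    [0,0,0],
  ],
)

```text
time: 11.32
eef_pos: [621.4, -3.0, 45.5]
orientation: [0.984, -0.177, 0.0, 0.0]
contact_force: [-2.0, -2.5, 10.5]
width: 0.5
finger_force: 5.5
```

Left is on its stop and is worn. Now to the marker.

Call:
move_arm(
  gripper=[0,0,0,0,50,50,50,50],
  xyz=[
    [0,0,-0.2],
    [0,0,-0.4],
    [0,0.2,-0.6],
    [0,0.4,-0.8],
    [0,0.7,-0.8],
    [0,1,-0.8],
    [0,1,-0.8],
    [0,1,-0.8],
  ],
  dr=[
    [0,0,0],
    [0,0,0],
    [0,0,0],
    [0,0,0],
    [0,0,0],
    [0,0,0],
    [0,0,0],
    [0,0,0],
  ],
)

```text
time: 11.98
eef_pos: [566.9, -146.7, 163.8]
orientation: [0.984, -0.18, -0.001, 0.0]
contact_force: [0.5, -0.6, -0.2]
width: 25.2
finger_force: 0.0
```

Call:
move_arm(
  gripper=[50,50,50,50,50],
  xyz=[
    [0,1,0],
    [0,1,0],
    [0,1,0],
    [0,1,0],
    [0,1,0],
  ],
  dr=[
    [0,0,0],
    [0,0,0],
    [0,0,0],
    [0,0,0],
    [0,0,0],
  ],
)

```text
time: 12.4
eef_pos: [514.3, -288.4, 163.5]
orientation: [0.984, -0.18, -0.001, 0.001]
contact_force: [-0.8, -0.8, 1.0]
width: 45.8
finger_force: 0.0
```

Call:
move_arm(
  gripper=[50,50,50,50,50,50,50],
  xyz=[
    [-0.03,0.75,0],
    [-0.03,0.75,0],
    [-0.03,0.75,0],
    [-0.03,0.75,0],
    [-0.03,0.75,0],
    [-0.03,0.75,0],
    [-0.03,0.75,0],
  ],
  dr=[
    [0,0,0],
    [0,0,0],
    [0,0,0],
    [0,0,0],
    [0,0,0],
    [0,0,0],
    [0,0,0],
  ],
)

```text
time: 12.98
eef_pos: [475.3, -384.7, 164.0]
orientation: [0.985, -0.175, -0.0, -0.001]
contact_force: [0.6, -0.2, -0.2]
width: 45.5
finger_force: 0.0
```

```bash
python3 -c "
from h import *
to((474.3,-388.4,85))"
```

```text
t 12.98 pos [ 475.3 -384.7  164. ] F [ 0.57 -0.2  -0.18] w 45.5 shift [0.003 0.027 0.526] dr [-0.004  0.001  0.005]
```

Call:
move_arm(
  gripper=[50,50,50,50,50],
  xyz=[
    [0.003,0.025,0.2],
    [0.003,0.025,0.4],
    [0.003,0.025,0.5],
    [0.003,0.025,0.5],
    [0.003,0.025,0.5],
  ],
  dr=[
    [0,0,0],
    [0,0,0],
    [0,0,0],
    [0,0,0],
    [0,0,0],
  ],
)

```text
time: 13.4
eef_pos: [473.3, -389.7, 89.0]
orientation: [0.984, -0.176, -0.001, -0.001]
contact_force: [0.0, -0.3, 0.1]
width: 45.8
finger_force: 0.0
```

```bash
python3 -c "
from h import *
to((474.3,-388.4,33))
cv2.imwrite('pics/e.png',cv2.resize(snapshot('scene')[240:360,100:260],None,fx=4,fy=4,interpolation=3))"
```

```text
t 13.4 pos [ 473.3 -389.7   89. ] F [ 0.01 -0.31  0.09] w 45.8 shift [ 0.004 -0.01   0.373] dr [-0.002  0.003  0.002]
```

View pics/e.png

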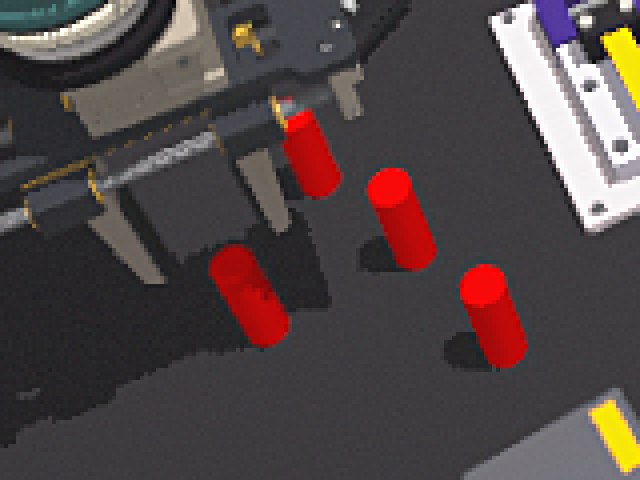

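The target marker (top at crop (235,260)) lies between the open fingers at (150,280) and (280,225), and the neighbours are clear. Descending and gripping.

Call:
move_arm(
  gripper=[50,50,50,50],
  xyz=[
    [0.004,-0.006,0.15],
    [0.004,-0.006,0.3],
    [0.004,-0.006,0.37],
    [0.004,-0.006,0.37],
  ],
  dr=[
    [0,0,0],
    [0,0,0],
    [0,0,0],
    [0,0,0],
  ],
)

```text
time: 13.78
eef_pos: [472.9, -390.0, 32.9]
orientation: [0.984, -0.177, -0.001, -0.001]
contact_force: [-0.5, 0.2, 0.4]
width: 45.6
finger_force: 0.0
```

Call:
move_arm(
  gripper=[20,20,20,20,20,20],
  xyz=[
    [0,0,0],
    [0,0,0],
    [0,0,0],
    [0,0,0],
    [0,0,0],
    [0,0,0],
  ],
  dr=[
    [0,0,0],
    [0,0,0],
    [0,0,0],
    [0,0,0],
    [0,0,0],
    [0,0,0],
  ],
  force=10,
)

```text
time: 14.28
eef_pos: [474.1, -391.7, 35.3]
orientation: [0.984, -0.177, 0.001, 0.001]
contact_force: [-1.0, -0.5, 5.9]
width: 21.8
finger_force: 10.0
```

```bash
python3 -c "
from h import *
to((474.3,-388.4,33))"
```

```text
t 14.28 pos [ 474.1 -391.7   35.3] F [-1.03 -0.48  5.91] w 21.8 shift [-0.006 -0.021  0.015] dr [ 0.001 -0.004 -0.003]
```

Call:
move_arm(
  gripper=[20,20,20,20,20,20],
  xyz=[
    [0,0,-0.1],
    [0,0,-0.3],
    [0,0,-0.6],
    [0,0,-0.9],
    [0,0,-0.9],
    [0,0,-0.9],
  ],
  dr=[
    [0,0,0],
    [0,0,0],
    [0,0,0],
    [0,0,0],
    [0,0,0],
    [0,0,0],
  ],
)

```text
time: 14.78
eef_pos: [475.0, -392.4, 172.7]
orientation: [0.984, -0.177, 0.003, 0.002]
contact_force: [0.5, -0.9, -0.9]
width: 21.9
finger_force: 10.0
```

```bash
python3 -c "
from h import *
to((474.3,-388.4,170))
cv2.imwrite('pics/f.png',cv2.resize(snapshot('scene')[190:340,100:300],None,fx=3.5,fy=3.5,interpolation=3))"
```

```text
t 14.78 pos [ 475.  -392.4  172.7] F [ 0.53 -0.86 -0.94] w 21.9 shift [-0.014 -0.024  0.018] dr [ 0.004 -0.013 -0.004]
```

View pics/f.png

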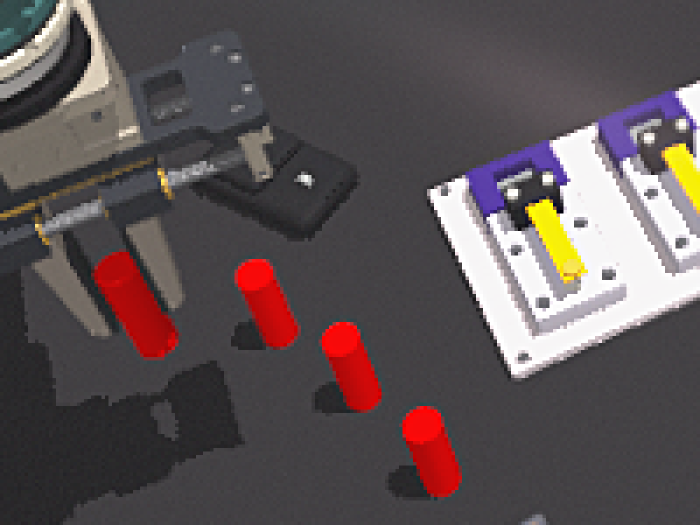

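The marker is held upright in the gripper at crop (135,305). Carrying it to the left pocket.

Call:
move_arm(
  gripper=[20,20,20,20,20,20],
  xyz=[
    [0,-0.2,0],
    [-0.1,-0.5,0],
    [-0.2,-0.75,0],
    [-0.2,-1,0],
    [-0.2,-1,0],
    [-0.2,-1,0],
  ],
  dr=[
    [0,0,0],
    [0,0,0],
    [0,0,0],
    [0,0,0],
    [0,0,0],
    [0,0,0],
  ],
)

```text
time: 15.33
eef_pos: [497.0, -236.4, 166.7]
orientation: [0.985, -0.174, -0.002, -0.001]
contact_force: [-0.5, -0.5, -0.3]
width: 21.6
finger_force: 10.0
```

Call:
move_arm(
  gripper=[20,20,20,20,20,20],
  xyz=[
    [0,-0.2,0],
    [-0.1,-0.5,0],
    [-0.2,-0.75,0],
    [-0.2,-1,0],
    [-0.2,-1,0],
    [-0.2,-1,0],
  ],
  dr=[
    [0,0,0],
    [0,0,0],
    [0,0,0],
    [0,0,0],
    [0,0,0],
    [0,0,0],
  ],
)

```text
time: 15.83
eef_pos: [521.2, -87.6, 167.5]
orientation: [0.985, -0.175, -0.001, -0.0]
contact_force: [0.2, -1.7, -1.1]
width: 21.6
finger_force: 10.0
```

Call:
move_arm(
  gripper=[20,20,20,20,20,20],
  xyz=[
    [-0.1,-0.2,0],
    [-0.2,-0.4,0.2],
    [-0.22,-0.6,0.4],
    [-0.22,-0.78,0.45],
    [-0.22,-0.78,0.45],
    [-0.22,-0.78,0.45],
  ],
  dr=[
    [0,0,0],
    [0,0,0],
    [0,0,0],
    [0,0,0],
    [0,0,0],
    [0,0,0],
  ],
)

```text
time: 16.33
eef_pos: [530.6, 31.1, 99.5]
orientation: [0.984, -0.177, -0.002, 0.001]
contact_force: [0.0, -0.8, -1.4]
width: 21.8
finger_force: 10.0
```

```bash
python3 -c "
from h import *
to(wp(-42,95,85))"
```

```text
t 16.33 pos [530.6  31.1  99.5] F [ 0.02 -0.76 -1.37] w 21.8 shift [-0.008  0.009  0.097] dr [ 0.004  0.006 -0.003]
```

```bash
cat > see.py <<'E'
from h import *
import sys
to(wp(-42,95,85))
o=[]
for n in ("scene","top"):
    im=snapshot(n); s=state(); p=proj(n,s["eef_pos"])[0]; u,v=(p-[35,45]).astype(int)
    b,g,r=[im[...,i].astype(int) for i in range(3)]; m=(r>70)&(g<60)&(b<60); y,x=np.nonzero(m[v:v+90,u:u+70]); print(n,"red",len(x),x.min()+u,x.max()+u,y.min()+v,y.max()+v,"corner",u,v)
    R0=state(); T=R.from_quat(s["orientation"]); foot=s["eef_pos"]+T.apply([0,0,35]); print("foot pred",proj(n,foot)[0].round(1))
    print("pocket rim",proj(n,[wp(-42+a,95+c,30) for a,c in((14,14),(14,-14),(-14,-14),(-14,14))]).round(1).tolist())
    o.append(cv2.resize(im[v:v+90,u:u+70],None,fx=5.5,fy=5.5,interpolation=3))
cv2.imwrite(sys.argv[1],np.hstack(o))
E
python3 see.py pics/g.png
```

```text
t 16.33 pos [530.6  31.1  99.5] F [ 0.02 -0.76 -1.37] w 21.8 shift [-0.008  0.009  0.097] dr [ 0.004  0.006 -0.003]
scene red 201 316 325 179 217 corner 285 147
foot pred [320.3 202.8]
pocket rim [[327.8, 213.8], [317.7, 218.0], [312.4, 210.5], [322.4, 206.4]]Traceback (most recent call last):
  File "see.py", line 7, in <module>
    b,g,r=[im[...,i].astype(int) for i in range(3)]; m=(r>70)&(g<60)&(b<60); y,x=np.nonzero(m[v:v+90,u:u+70]); print(n,"red",len(x),x.min()+u,x.max()+u,y.min()+v,y.max()+v,"corner",u,v)
                                                                                                                                    ~~~~~^^
    return umr_minimum(a, axis, None, out, keepdims, initial, where)
ValueError: zero-size array to reduction operation minimum which has no identity
```

Run:
```python
from h import *
im=snapshot("scene"); s=state(); T=R.from_quat(s["orientation"])
b,g,r=[im[...,i].astype(int) for i in range(3)]; m=(r>70)&(g<60)&(b<60)
for y in range(178,218,2):
    x=np.nonzero(m[y,300:345])[0]+300
    if len(x): print(y,x.min(),x.max(),len(x))
for d in (-35,0,20,32,35): print(d,proj("scene",s["eef_pos"]+T.apply([0,0,d]))[0].round(1))
cv2.imwrite("pics/g.png",cv2.resize(im[160:240,280:370],None,fx=7,fy=7,interpolation=3))
```

```text
180 318 323 6
182 318 325 8
184 318 325 8
186 318 325 8
188 318 325 8
190 318 325 8
192 318 325 8
194 318 325 8
196 318 325 8
198 316 325 10
200 316 325 10
202 316 325 10
204 317 323 7
-35 [320.  181.6]
0 [320.2 192.5]
20 [320.3 198.4]
32 [320.3 201.9]
35 [320.3 202.7]
```

View pics/g.png

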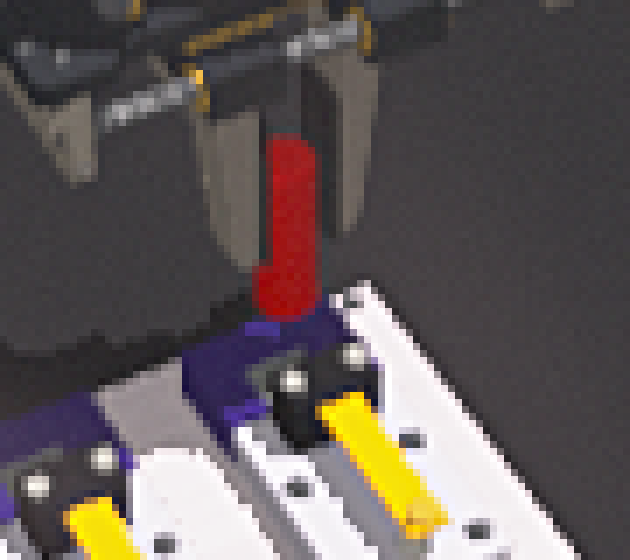

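The marker hangs upright at crop (288,230), and its column (320.5) matches the TCP's (320.3). I'll lower it to just above the rim.

Call:
move_arm(
  gripper=[20,20,20,20,20],
  xyz=[
    [-0.003,0.009,0.1],
    [-0.003,0.009,0.18],
    [-0.003,0.009,0.21],
    [-0.003,0.009,0.21],
    [-0.003,0.009,0.21],
  ],
  dr=[
    [0,0,0],
    [0,0,0],
    [0,0,0],
    [0,0,0],
    [0,0,0],
  ],
)

```text
time: 16.9
eef_pos: [530.3, 30.5, 69.9]
orientation: [0.984, -0.177, -0.0, 0.0]
contact_force: [-0.2, 0.7, -1.1]
width: 21.6
finger_force: 10.0
```

```bash
python3 -c "
from h import *
to(wp(-41,95,51.3))"
```

```text
t 16.9 pos [530.3  30.5  69.9] F [-0.24  0.73 -1.08] w 21.6 shift [-0.001  0.005  0.124] dr [ 0.001  0.001 -0.005]
```

Now into the pocket in small steps, watching the force.

Call:
move_arm(
  gripper=[20,20,20,20,20],
  xyz=[
    [0,0.004,0.015],
    [0,0.004,0.03],
    [0,0.004,0.045],
    [0,0.004,0.05],
    [0,0.004,0.05],
  ],
  dr=[
    [0,0,0],
    [0,0,0],
    [0,0,0],
    [0,0,0],
    [0,0,0],
  ],
)

```text
time: 17.32
eef_pos: [530.1, 30.6, 62.3]
orientation: [0.984, -0.177, -0.0, 0.0]
contact_force: [0.7, -0.1, -0.6]
width: 21.5
finger_force: 10.0
```

Call:
move_arm(
  gripper=[20,20,20],
  xyz=[
    [0,0,0.01],
    [0,0,0.02],
    [0,0,0.02],
  ],
  dr=[
    [0,0,0],
    [0,0,0],
    [0,0,0],
  ],
)

```text
time: 17.57
eef_pos: [530.0, 30.5, 59.2]
orientation: [0.984, -0.177, -0.0, 0.0]
contact_force: [-0.1, 0.4, -0.7]
width: 21.5
finger_force: 10.0
```

Call:
move_arm(
  gripper=[20,20,20,20],
  xyz=[
    [0,0,0.01],
    [0,0,0.02],
    [0,0,0.025],
    [0,0,0.025],
  ],
  dr=[
    [0,0,0],
    [0,0,0],
    [0,0,0],
    [0,0,0],
  ],
)

```text
time: 17.9
eef_pos: [530.1, 30.5, 55.5]
orientation: [0.984, -0.177, -0.0, 0.0]
contact_force: [-0.4, -0.7, -0.8]
width: 21.6
finger_force: 10.0
```

Call:
move_arm(
  gripper=[20,20,20],
  xyz=[
    [0,0,0.007],
    [0,0,0.013],
    [0,0,0.013],
  ],
  dr=[
    [0,0,0],
    [0,0,0],
    [0,0,0],
  ],
)

```text
time: 18.15
eef_pos: [530.2, 30.5, 53.6]
orientation: [0.984, -0.177, -0.0, 0.0]
contact_force: [0.4, 0.5, 0.1]
width: 21.6
finger_force: 10.0
```

Call:
move_arm(
  gripper=[20,20,20],
  xyz=[
    [0,0,0.005],
    [0,0,0.01],
    [0,0,0.01],
  ],
  dr=[
    [0,0,0],
    [0,0,0],
    [0,0,0],
  ],
)

```text
time: 18.4
eef_pos: [530.2, 30.5, 52.2]
orientation: [0.984, -0.177, -0.0, 0.0]
contact_force: [0.3, -0.7, 0.6]
width: 21.8
finger_force: 10.0
```

Call:
move_arm(
  gripper=[20,20,20],
  xyz=[
    [0,0,0.005],
    [0,0,0.005],
    [0,0,0.005],
  ],
  dr=[
    [0,0,0],
    [0,0,0],
    [0,0,0],
  ],
)

```text
time: 18.65
eef_pos: [530.2, 30.5, 51.5]
orientation: [0.984, -0.177, -0.0, 0.0]
contact_force: [0.4, 0.4, -1.1]
width: 21.5
finger_force: 10.0
```

Call:
move_arm(
  gripper=[20,20,20],
  xyz=[
    [0,0,0.005],
    [0,0,0.005],
    [0,0,0.005],
  ],
  dr=[
    [0,0,0],
    [0,0,0],
    [0,0,0],
  ],
)

```text
time: 18.9
eef_pos: [530.4, 30.5, 51.1]
orientation: [0.984, -0.177, 0.0, 0.0]
contact_force: [-1.0, 0.1, 4.3]
width: 22.0
finger_force: 10.0
```

Call:
move_arm(
  gripper=[20,20,20],
  xyz=[
    [0,0,0.005],
    [0,0,0.005],
    [0,0,0.005],
  ],
  dr=[
    [0,0,0],
    [0,0,0],
    [0,0,0],
  ],
)

```text
time: 19.15
eef_pos: [530.8, 30.6, 50.9]
orientation: [0.984, -0.177, 0.001, -0.0]
contact_force: [-1.4, -0.2, 7.6]
width: 21.1
finger_force: 10.0
```

It is seated: the floor was reached at TCP 51, as predicted. Relieve, open slowly, and rise.

Call:
move_arm(
  gripper=[20,20,26,32,40,50,50,50],
  xyz=[
    [0,0,-0.006],
    [0,0,-0.006],
    [0,0,-0.006],
    [0,0,-0.006],
    [0,0,-0.006],
    [0,0,-0.006],
    [0,0,-0.006],
    [0,0,-0.006],
  ],
  dr=[
    [0,0,0],
    [0,0,0],
    [0,0,0],
    [0,0,0],
    [0,0,0],
    [0,0,0],
    [0,0,0],
    [0,0,0],
  ],
)

```text
time: 19.82
eef_pos: [530.1, 30.5, 50.8]
orientation: [0.984, -0.177, -0.0, 0.0]
contact_force: [-0.5, 0.3, 0.3]
width: 45.9
finger_force: 0.0
```

Call:
move_arm(
  gripper=[50,50,50,50,50,50,50,50],
  xyz=[
    [0,0,-0.05],
    [0,0,-0.15],
    [0,0,-0.3],
    [0,0,-0.5],
    [0,0,-0.8],
    [0,0,-1],
    [0,0,-1],
    [0,0,-1],
  ],
  dr=[
    [0,0,0],
    [0,0,0],
    [0,0,0],
    [0,0,0],
    [0,0,0],
    [0,0,0],
    [0,0,0],
    [0,0,0],
  ],
)

```text
time: 20.48
eef_pos: [531.5, 30.6, 203.5]
orientation: [0.984, -0.177, 0.003, -0.001]
contact_force: [0.7, 0.0, -0.8]
width: 46.2
finger_force: 0.0
```

Run:
```python
from h import *
to(wp(-42,95,51))
im=snapshot("scene"); b,g,r=[im[...,i].astype(int) for i in range(3)]; m=(r>70)&(g<60)&(b<60)
y,x=np.nonzero(m[160:235,295:350]); print("red",len(x),x.mean()+295,y.min()+160,y.max()+160)
for z in(16,30,86): print(z,proj("scene",wp(-42,95,z)).round(1))
cv2.imwrite("pics/i.png",cv2.resize(im[130:330,140:400],None,fx=3,fy=3,interpolation=3))
```

```text
t 20.48 pos [531.5  30.6 203.5] F [ 0.75  0.04 -0.8 ] w 46.2 shift [-0.02   0.01   1.017] dr [-0.004 -0.009 -0.004]
red 168 320.1904761904762 194 217
16 [[320.2 215.9]]
30 [[320.1 212.1]]
86 [[319.8 196.3]]
```

View pics/i.png

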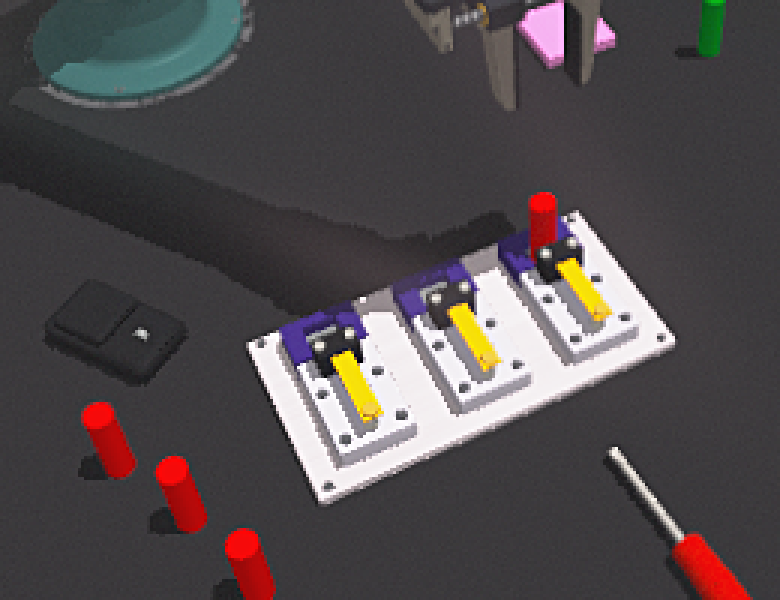

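The marker stands upright in the left pocket at crop (543,225). Its top edge is at row 194, where about 193.5 is expected for a seated marker. The other markers are untouched and the gripper is clear, so I'm handing in.

```bash
python3 -c "
from plant import *
print(close_job())"
```

```text
the job is handed in; nothing more can be done
None
```

The left dock has the worn finger (about 0.5 N/mm, against about 1 N/mm on the other two); the red marker now stands upright and seated in the left pocket, released, and the job is handed in at about 20.5 s.

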